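# Find the loose bolt of the tray sealer and hold its cap open

## Task

Take the pressure off the tray sealer by turning its dial until the white line points at the raised index mark, and let go of the dial. Then find the loose bolt: with the fingers gently tap the heads of all three bolts from above, from left to right (seen from the robot); the loose one sinks and stays down. Last, lift the hinged cap round that bolt by its tab to about 45 degrees and finish while still holding it open; leave the other two caps shut and the things around alone.

Things in the scene. Friction and masses are not known exactly. Their poses are not given: they have to be found in the camera images.
- sealer_bed: fixed tray-sealer bed, an aluminium block 114 (x) x 230 (y) x 34 mm standing on the table; origin on the table under the middle bolt, its z up, its +y (left) runs along the row of three bolts, which stand 80 mm apart (left at +y, right at -y). The block reaches from -50 to +64 mm in its x.
- bolt_left_top (a point): centre of the top of the left hexagon bolt head (steel, 22 mm across, 16 mm high; top 60 mm above the table when not sunk). The point moves with the bolt.
- bolt_left (a joint): how far this bolt has sunk, m: 0 at the start. A tight bolt gives at most 2.5 mm when pressed; the loose one slides down 9 mm under more than about 1.5 N and stays down. Exactly one of the three is loose, any of them, and it looks like the others.
- cap_left (a joint): opening angle of this bolt's cap, rad: 0 shut and level, 1.2 at its stop. The cap is a flat dark steel guard plate 92 (x) x 50 (y) x 5 mm, 0.12 kg, with a 40 x 34 mm window through which the bolt head stands; its top lies 39.5 mm above the table. It is hinged along the bed's y at the near edge, so the far edge swings up and towards the robot; it falls shut when let go.
- cap_left_tab (a point): point in the upright tab at the far end of this cap, moving with the cap. The tab is 26 mm long (bed's x), 9 mm thick (bed's y) and stands 30 mm above the cap plate, which spreads 20 mm beside it on either side; this point is mid-length and mid-thickness, 19.5 mm above the plate's upper face and 11 mm below the tab's top. With the cap shut it lies 48 mm behind the bolt (bed's +x) and 59 mm above the table. Pinch the tab across its thickness.
- cap_left_hinge (a point): point on the hinge axis of this cap, fixed to the bed: 32 mm in front of the bolt (bed's -x), 37 mm above the table. With the cap shut the tab point lies 80 mm behind it and 22 mm above it.
- bolt_middle_top (a point): centre of the top of the middle hexagon bolt head (steel, 22 mm across, 16 mm high; top 60 mm above the table when not sunk). The point moves with the bolt.
- bolt_middle (a joint): how far this bolt has sunk, m: 0 at the start. A tight bolt gives at most 2.5 mm when pressed; the loose one slides down 9 mm under more than about 1.5 N and stays down. Exactly one of the three is loose, any of them, and it looks like the others.
- cap_middle (a joint): opening angle of this bolt's cap, rad: 0 shut and level, 1.2 at its stop. The cap is a flat dark steel guard plate 92 (x) x 50 (y) x 5 mm, 0.12 kg, with a 40 x 34 mm window through which the bolt head stands; its top lies 39.5 mm above the table. It is hinged along the bed's y at the near edge, so the far edge swings up and towards the robot; it falls shut when let go.
- cap_middle_tab (a point): point in the upright tab at the far end of this cap, moving with the cap. The tab is 26 mm long (bed's x), 9 mm thick (bed's y) and stands 30 mm above the cap plate, which spreads 20 mm beside it on either side; this point is mid-length and mid-thickness, 19.5 mm above the plate's upper face and 11 mm below the tab's top. With the cap shut it lies 48 mm behind the bolt (bed's +x) and 59 mm above the table. Pinch the tab across its thickness.
- cap_middle_hinge (a point): point on the hinge axis of this cap, fixed to the bed: 32 mm in front of the bolt (bed's -x), 37 mm above the table. With the cap shut the tab point lies 80 mm behind it and 22 mm above it.
- bolt_right_top (a point): centre of the top of the right hexagon bolt head (steel, 22 mm across, 16 mm high; top 60 mm above the table when not sunk). The point moves with the bolt.
- bolt_right (a joint): how far this bolt has sunk, m: 0 at the start. A tight bolt gives at most 2.5 mm when pressed; the loose one slides down 9 mm under more than about 1.5 N and stays down. Exactly one of the three is loose, any of them, and it looks like the others.
- cap_right (a joint): opening angle of this bolt's cap, rad: 0 shut and level, 1.2 at its stop. The cap is a flat dark steel guard plate 92 (x) x 50 (y) x 5 mm, 0.12 kg, with a 40 x 34 mm window through which the bolt head stands; its top lies 39.5 mm above the table. It is hinged along the bed's y at the near edge, so the far edge swings up and towards the robot; it falls shut when let go.
- cap_right_tab (a point): point in the upright tab at the far end of this cap, moving with the cap. The tab is 26 mm long (bed's x), 9 mm thick (bed's y) and stands 30 mm above the cap plate, which spreads 20 mm beside it on either side; this point is mid-length and mid-thickness, 19.5 mm above the plate's upper face and 11 mm below the tab's top. With the cap shut it lies 48 mm behind the bolt (bed's +x) and 59 mm above the table. Pinch the tab across its thickness.
- cap_right_hinge (a point): point on the hinge axis of this cap, fixed to the bed: 32 mm in front of the bolt (bed's -x), 37 mm above the table. With the cap shut the tab point lies 80 mm behind it and 22 mm above it.
- dial_block: fixed block of the pressure dial, 70 x 70 x 36 mm, standing on the table; origin under its centre, z up. Its raised steel index mark lies on the +x side of the dial (away from the robot at yaw 0), at the dial's edge.
- dial_grip (a point): on the dial's axis, 68 mm above the table, 8 mm below the top of the bar grip. The grip is an upright black bar 44 mm long, 11 mm thick and 29 mm high on a 46 mm disc; a white line on one end of the bar points at the index. The point's axes turn with the dial, but the bar makes an angle of +1.2 rad (counterclockwise from above) with the point's x axis.
- dial (a joint): dial angle, rad, growing clockwise seen from above; the bar's white-lined end points at the index mark at 1.2 and stands 1.2 - value counterclockwise of the mark (the block's +x). It turns stiffly (0.05 N m) and stays where left.
- press_corner (a point): fixed point at table level on the left side of the green lever press, a fixed thing 463 mm high to steer clear of (it fills x 0.33 to 0.68, y -0.50 to -0.30 of the table)
- cabinet_corner (a point): upper far right corner of the fixed wooden drawer cabinet, 168 mm high (it fills x 0.28 to 0.50, y 0.05 to 0.27); a fixed blue tin 91 mm high stands at x 0.25 to 0.37, y -0.25 to -0.09. Steer clear of both.
- label_roll: bystander, to be left alone: cream roll of labels, 68 mm across, 35 high, loose on the table; origin at its underside
- sauce_pot_c: bystander, to be left alone: small empty steel sauce pot, 62 mm across, 30 high, loose on the table; origin at its underside
- marker: bystander, to be left alone: red and white marker pen, 135 mm long, loose on the table; origin at its underside

How it is judged:
On the way, in this order (a step that is already met when the one before it is completed fails the run):
1. the dial's white line points at the index mark (within 0.15 rad) (value of joint dial between 1.05 and 1.35 rad and contact force between the fingers and dial below 0.1 N), for 0.2 s.
2. the left bolt is tapped with the fingers (contact force between the fingers and bolt_left above 1 N).
3. the middle bolt is tapped with the fingers (contact force between the fingers and bolt_middle above 1 N).
4. the right bolt is tapped with the fingers (contact force between the fingers and bolt_right above 1 N).
At the end, for the whole second after the job is handed in: the dial stands within 0.15 rad of its mark; the cap of the bolt that has sunk (more than 5 mm) is open by more than 0.55 rad and carried by the fingers (contact over 0.5 N); the other two caps are shut (under 0.1 rad) (value of joint dial between 1.05 and 1.35 rad and ((value of joint bolt_left above 0.005 m and value of joint cap_left above 0.55 rad and contact force between the fingers and cap_left above 0.5 N and value of joint each of cap_middle, cap_right below 0.1 rad) or (value of joint bolt_middle above 0.005 m and value of joint cap_middle above 0.55 rad and contact force between the fingers and cap_middle above 0.5 N and value of joint each of cap_left, cap_right below 0.1 rad) or (value of joint bolt_right above 0.005 m and value of joint cap_right above 0.55 rad and contact force between the fingers and cap_right above 0.5 N and value of joint each of cap_left, cap_middle below 0.1 rad))); the arm keeps its last pose, push and grip.
It fails at once if a cap is lifted (over 0.25 rad) whose bolt has not sunk under a tap ((value of joint cap_left above 0.25 rad and value of joint bolt_left below 0.004 m) or (value of joint cap_middle above 0.25 rad and value of joint bolt_middle below 0.004 m) or (value of joint cap_right above 0.25 rad and value of joint bolt_right below 0.004 m)).
It fails at once if a bolt is struck hard (over 40 N) (contact force between the fingers and bolt_left above 40 N or contact force between the fingers and bolt_middle above 40 N or contact force between the fingers and bolt_right above 40 N).
It fails at once if a bystander is shifted by more than 30 mm (distance of any of label_roll, sauce_pot_c, marker from where it was at the start of the episode above 0.03 m).
It also fails if it takes over 72 s, if anything falls off the work surface, if the arm or the gripper's body presses on something with over 40 N, if the wrist force passes 120 N, or if a joint passes its speed limit or range.

## Robot

A 6-joint arm with a two-finger parallel gripper is mounted at the origin on the work surface; the furniture and walls round the work are solid. World frame = base frame: x ahead of the robot, y to its left, z up, the work surface at z = 0. Lengths are in m, angles in rad, forces in N, time in s.
With the tool pointing down it reaches from about 0.15 to 0.775 m from the base axis. Payload 6.1 kg.
Tool frame: the origin (TCP) lies between the finger pads; the fingertips stand 8 mm ahead of it and the grasp point (between the pads) lies 11 mm behind it (ctrl.tcp_to_tips is the distance from the TCP to the fingertips, in m); z points along the fingers, y is the direction in which the jaws open and shut (so a half turn about z gives the same grasp; the last joint's range is limited). The gripper opens to 85 mm and grips with 20 to 120 N. Pads are 22 mm wide; open, the fingers measure 114 mm over their backs; the gripper's body (76 mm by 85 mm) begins 54 mm behind the grasp point. The pads swing forward as they close: fully open they stand 13 mm farther back than shut.
Start: joints at [-1.193, 0.126, -0.04, 1.405, 0, 1.571], TCP at [0.194, -0.488, 0.239] pointing down, gripper open.
Joint ranges: [-2.72, 2.72], [-0.95, 1.95], [-1.27, 1.35], [-1.78, 2.02], [-1.46, 1.47], [-3.14, 3.14]. Speed limits (rad/s): [2.39, 2.39, 3.01, 3.14, 3.14, 3.14].

## Interface

Orientations are given as a rotation vector (axis times angle).
In Python, from station import ctrl, vision, spotter gives the robot as it stands.
- The arm moves only by the tool jog_arm, never from a script. Its argument "targets" is one flat list of numbers, 4 for each row, row after row: the shift along the world's x, y, z in mm, then the turn about the world's z in units of 6 degrees (1.0 is 6 degrees). In form: [dx, dy, dz, yaw, dx, dy, dz, yaw, ...]. A call has 1 to 5 rows; each row is the pose to reach, as a shift and turn from the pose commanded when the call began; what a row does not reach only later rows make up. A row lasts 1/10 s, in which the tool goes at most 50 mm and 8.59 degrees, less where a joint would pass 70% of its speed; a pose out of reach is approached as far as the arm can. A call with a gripper value outside its range is refused whole. "hand" is the finger opening in mm, from 0 to 85.4, set as the call begins (left out, the last holds). The fingers move at their own pace and stop on an object; "newtons" is the grip in N (left out, the last holds). Time passes only in rows, so rows that repeat a pose let the fingers close. It gives the time, the measured TCP pose, the force and the opening at its end, in the units of the state.
- ctrl.read_state(): the state, without advancing time (a new reading comes with each control period).
- vision.get_image(name): name is "scene" or "top"; returns (picture, depth): 384x512x3 uint8, blue, green, red; 384x512 float32, m along the optical axis (not along the pixel's ray), 0 where there is no reading.
- vision.calibration(name): a dict with "vfov" (degrees; the focal length in pixels is half the picture's height over the tangent of half this angle, whatever the lens; pixels are square), "cx", "cy" (the principal point, pixels), "dist_coeffs" ([k1, k2, p1, p2, k3] as OpenCV has them; the pictures are not rectified), "world_from_camera" (4x4, takes a point from camera to world coordinates). Camera axes: x right, y up, looking along -z (the intrinsics and any distortion apply to the point x, -y, -z); pixel columns grow to the right and rows downward; lengths in m; the calibration is good to about 2 mm. A picture is of the moment at which its call begins. calibration takes no time and is no camera call.
- ctrl.sign_off(): hands the job in, once; it reports no verdict.
Trained networks look in the newest picture that a camera, given by its name, has taken for a name from the list of things; names that differ only in an ending like _2 or _b are one class to them, and where a whole thing is asked for, a point or a joint stands for the part that bears it (a point fixed in the world has none). Each returns a list of dicts, best first, with "score" (0 to 1); they miss things now and then, are a little off and sometimes report something else, mostly with a low value. They report only what shows in the picture. A call takes as long as a camera call.
- spotter.outline_of(camera, target): "region" (384x512 bool, what is visible of it) and "extent" ([left, top, right, bottom] in pixels, round what is visible of it).
- spotter.landmark_of(camera, target): "pixel" ([column, row] in pixels: a listed point, or the origin of a listed thing).
The state is a dict: "t": time; "joint_pos": joint angles; "qvel": joint speeds; "tau": joint torques, N m; "ee_pos": TCP position; "ee_rot": TCP orientation; "ft_force": force on the tool from outside, world axes, zero at the start; "ft_torque": the same for the moment, N m; "opening": finger opening in m.
Only numpy, scipy, OpenCV 4.12 (cv2) and the standard library are available. Lean on these libraries where they do the work, as an engineer would, in place of code of your own. Each camera call takes 0.05 s, during which the arm holds its last target. There are 200 camera calls.

## Working session

There is one attempt and no reset: what is moved stays moved. The work goes in short steps, Python scripts to look and compute and a tool call to move; the robot and the scene stay as the last step left them, time stands still between calls to the robot, and variables do not carry over. Pictures are saved under pics/ and viewed, about 8 in all and at most 12, crops included, and the job is handed in when it is done.

Besides the shell and the picture viewer there is one more tool, called after "Request:" by a JSON object that holds its "fn" and its "kwargs", one argument or row to a line. jog_arm: Moves the arm, as the interface text tells. Its arguments: {"type":"object","properties":{"targets":{"type":"array","items":{"type":"number"}},"hand":{"type":"number"},"newtons":{"type":"number"}},"required":["targets"]}

```bash
mkdir -p pics; cat > h.py <<'E'
import numpy as np, cv2
from station import ctrl, vision, spotter
def K(cam):
    c=vision.calibration(cam); f=192/np.tan(np.radians(c["vfov"])/2)
    return np.array([[f,0,c["cx"]],[0,f,c["cy"]],[0,0,1]]),np.array(c["dist_coeffs"],float),np.array(c["world_from_camera"])
def ray(cam,px):
    k,d,T=K(cam); u=cv2.undistortPoints(np.array([[px]],float),k,d)[0,0]
    return T[:3,3], T[:3,:3]@np.array([u[0],-u[1],-1])
def at_z(cam,px,z):
    o,r=ray(cam,px); return o+r*(z-o[2])/r[2]
def at_d(cam,px,depth):
    o,r=ray(cam,px); return o+r*depth[int(round(px[1])),int(round(px[0]))]
def proj(cam,p):
    k,d,T=K(cam); q=np.linalg.inv(T)@np.append(p,1)
    return cv2.projectPoints(np.array([[q[0],-q[1],-q[2]]]),np.zeros(3),np.zeros(3),k,d)[0][0,0]
E
python3 - <<'E'
from h import *
np.set_printoptions(precision=4,suppress=True)
s=ctrl.read_state(); print(s["ee_pos"],s["ee_rot"],s["t"],s["opening"],ctrl.tcp_to_tips)
pts={"bolt_left_top":.06,"bolt_middle_top":.06,"bolt_right_top":.06,"cap_left_tab":.059,"cap_middle_tab":.059,"cap_right_tab":.059,"dial_grip":.068,"dial_block":0,"sealer_bed":0}
for cam in("top","scene"):
    im,dp=vision.get_image(cam); cv2.imwrite(f"pics/{cam}0.png",im); print(cam,K(cam)[2][:3,3])
    for n,z in pts.items():
        for r in spotter.landmark_of(cam,n)[:2]:
            if r["score"]>.3: print(n,round(r["score"],2),np.round(r["pixel"],1),at_z(cam,r["pixel"],z))
E
```

```text
[ 0.1935 -0.4876  0.2385] [-3.0841 -0.5897  0.0005] 0.0 0.08537616470449615 0.008
top [ 0.3903 -0.013   1.0198]
bolt_left_top 0.66 [266.5 147.7] [ 0.6442 -0.0335  0.06  ]
bolt_left_top 0.58 [265.5 164.3] [ 0.5981 -0.03    0.06  ]
bolt_middle_top 0.55 [298.3 165.9] [ 0.5926 -0.1184  0.06  ]
bolt_right_top 0.46 [325.8 160.2] [ 0.6075 -0.1936  0.06  ]
cap_left_tab 0.92 [267.7 145.9] [ 0.6494 -0.0368  0.059 ]
cap_left_tab 0.4 [298.2 145.1] [ 0.6507 -0.12    0.059 ]
cap_middle_tab 0.84 [299.4 148.1] [ 0.6422 -0.1231  0.059 ]
cap_middle_tab 0.65 [328.3 145.3] [ 0.6494 -0.2026  0.059 ]
cap_right_tab 0.88 [328.4 145.7] [ 0.6482 -0.2028  0.059 ]
cap_right_tab 0.58 [269.1 146.4] [ 0.648  -0.0406  0.059 ]
dial_grip 0.49 [307.1 226.4] [ 0.4296 -0.1359  0.068 ]
dial_block 0.77 [302.6 225.1] [ 0.4362 -0.1322  0.    ]
sealer_bed 0.93 [295.3 169.1] [ 0.596  -0.1161  0.    ]
scene [-0.0267  0.6193  0.8993]
bolt_left_top 0.51 [251.2 208.1] [ 0.6053 -0.0308  0.06  ]
bolt_left_top 0.5 [261.3 187. ] [ 0.649  -0.1162  0.06  ]
bolt_middle_top 0.52 [273.2 195.5] [ 0.5991 -0.1136  0.06  ]
bolt_right_top 0.7 [257.4 212.8] [ 0.5801 -0.0296  0.06  ]
bolt_right_top 0.52 [294.1 185.6] [ 0.5864 -0.1905  0.06  ]
cap_left_tab 0.46 [243.7 202.9] [ 0.6359 -0.0316  0.059 ]
cap_middle_tab 0.61 [262.7 187.6] [ 0.645 -0.118  0.059]
cap_right_tab 0.69 [280. 172.] [ 0.6596 -0.2094  0.059 ]
dial_grip 0.47 [324.5 221. ] [ 0.4266 -0.1297  0.068 ]
dial_block 0.76 [321.1 236.3] [ 0.4324 -0.1356  0.    ]
sealer_bed 0.73 [242.3 201.6] [ 0.6895 -0.0784  0.    ]
sealer_bed 0.72 [274.5 209.9] [ 0.597  -0.1213  0.    ]
```

```bash
python3 - <<'E'
from h import *
im=cv2.imread("pics/top0.png")
a=cv2.resize(im[120:260,215:375],None,fx=5,fy=4.2,interpolation=cv2.INTER_CUBIC)
a=cv2.resize(im[125:245,230:350],None,fx=5,fy=5,interpolation=cv2.INTER_CUBIC)
cv2.imwrite("pics/topcrop0.png",a)
E
```

```text
(no output)
```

View pics/topcrop0.png

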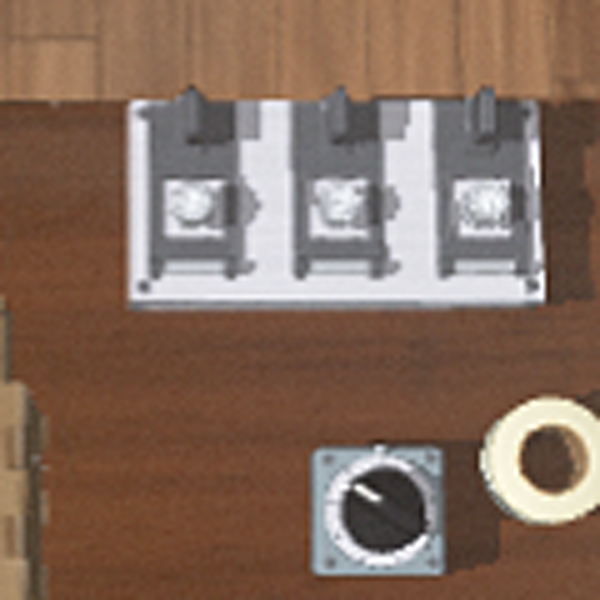

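View pics/scene0.png

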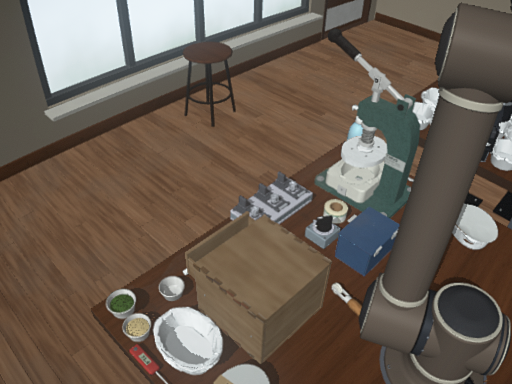

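The top crop shows the bed nearly square to the image, with bolts near pixels (269,166), (298,166) and (327,166) and tabs above them. The dial is near (306,227), and its white line points up-left, about 45–50° CCW of the index. The scene view shows the tin and cabinet beside the path. Next I'll refine the positions with depth.

```bash
cat >> h.py <<'E'
def cloud(cam,dp,r):
    k,d,T=K(cam); x0,y0,x1,y1=r
    v,u=np.mgrid[y0:y1,x0:x1]; px=np.stack([u.ravel(),v.ravel()],1).astype(float)
    n=cv2.undistortPoints(px[:,None],k,d)[:,0]; z=dp[y0:y1,x0:x1].ravel()
    P=np.stack([n[:,0]*z,-n[:,1]*z,-z],1)@T[:3,:3].T+T[:3,3]
    return px[z>0],P[z>0]
E
python3 - <<'E'
from h import *
np.set_printoptions(precision=4,suppress=True)
im,dp=vision.get_image("top")
px,P=cloud("top",dp,(240,125,350,260))
def blob(m,l):
    Q=P[m]; print(l,m.sum(),Q.mean(0) if m.sum() else "", (Q.min(0),Q.max(0)) if m.sum() else "")
for c in ((.598,-.033),(.598,-.114),(.598,-.194)):
    b=(abs(P[:,0]-c[0])<.022)&(abs(P[:,1]-c[1])<.03)
    blob(b&(P[:,2]>.052),"bolt"); 
    b=(abs(P[:,0]-c[0]-.05)<.028)&(abs(P[:,1]-c[1])<.03)
    blob(b&(P[:,2]>.062),"tab")
b=(P[:,2]>.025)&(P[:,2]<.1)&(P[:,0]>.53); print("bed extents"); 
print(cv2.minAreaRect(P[b][:,:2].astype(np.float32)*1000))
d=(abs(P[:,0]-.43)<.045)&(abs(P[:,1]+.135)<.045)
blob(d&(P[:,2]>.066),"bar"); Q=P[d&(P[:,2]>.066)][:,:2]; 
w,v=np.linalg.eigh(np.cov(Q.T)); print("bar dir deg",np.degrees(np.arctan2(*v[::-1,1])),"rect",cv2.minAreaRect(Q.astype(np.float32)*1000))
print("blk",cv2.minAreaRect(P[d&(P[:,2]>.025)&(P[:,2]<.045)][:,:2].astype(np.float32)*1000))
# white line pixels inside bar
m=d&(P[:,2]>.06); c=im[px[m][:,1].astype(int),px[m][:,0].astype(int)].mean(1); 
for p,q,k in zip(px[m],P[m],c):
    if k>110: print(p,q,k)
E
```

```text
bolt 53 [ 0.5957 -0.0358  0.0589] (array([ 0.5863, -0.045 ,  0.0528]), array([ 0.605 , -0.0259,  0.0628]))
tab 37 [ 0.645  -0.0363  0.0672] (array([ 0.6314, -0.0403,  0.0624]), array([ 0.6586, -0.0319,  0.072 ]))
bolt 53 [ 0.5962 -0.1159  0.0593] (array([ 0.5868, -0.126 ,  0.0531]), array([ 0.6065, -0.1069,  0.0637]))
tab 36 [ 0.6436 -0.1167  0.0687] (array([ 0.632 , -0.1216,  0.0637]), array([ 0.657 , -0.1127,  0.072 ]))
bolt 55 [ 0.5957 -0.1965  0.0587] (array([ 0.5856, -0.208 ,  0.0521]), array([ 0.6061, -0.185 ,  0.0624]))
tab 33 [ 0.6441 -0.1965  0.0686] (array([ 0.6308, -0.2005,  0.0623]), array([ 0.6564, -0.1925,  0.0715]))
bed extents
((602.6242065429688, -116.86913299560547), (231.15042114257812, 113.23712921142578), 89.39869689941406)
bar 73 [ 0.4301 -0.1354  0.0743] (array([ 0.4171, -0.1555,  0.0683]), array([ 0.4437, -0.117 ,  0.0788]))
bar dir deg 57.35969485725276 rect ((430.0085144042969, -135.62261962890625), (42.78558349609375, 10.95791244506836), 57.23298645019531)
blk ((431.0689697265625, -135.4539794921875), (70.7220458984375, 67.7546157836914), 89.02159118652344)
[300. 222.] [ 0.4412 -0.1174  0.0706] 125.0
[301. 222.] [ 0.441  -0.1197  0.0729] 255.0
[302. 222.] [ 0.4408 -0.122   0.0755] 222.33333333333334
[301. 223.] [ 0.4384 -0.1195  0.0745] 120.66666666666667
[302. 223.] [ 0.4382 -0.1218  0.0766] 215.0
[303. 223.] [ 0.4382 -0.1245  0.0759] 238.33333333333334
[304. 223.] [ 0.4382 -0.1272  0.0752] 155.0
[303. 224.] [ 0.4357 -0.1247  0.0737] 160.33333333333334
[304. 224.] [ 0.4357 -0.1274  0.0729] 255.0
[305. 224.] [ 0.4354 -0.1293  0.0788] 227.66666666666666
[305. 225.] [ 0.4331 -0.13    0.072 ] 115.33333333333333
```

Request:
{"fn": "jog_arm", "kwargs": {
  "targets": [5,45,0,1.2,12,90,0,2.4,20,140,0,3.6,35,190,0,4.8,60,235,0,5.94],
  "hand": 45
}}

```text
t: 1.55
ee_pos: [0.2509, -0.2548, 0.2395]
ee_rot: [2.754, 1.509, 0.0]
ft_force: [1.2, -0.5, 0.4]
opening: 0.0449
```

Request:
{"fn": "jog_arm", "kwargs": {
  "targets": [40,25,0,0,80,55,-10,0,120,85,-30,0,155,105,-60,0,176.5,117,-88,0]
}}

```text
t: 2.05
ee_pos: [0.4306, -0.138, 0.151]
ee_rot: [2.754, 1.508, 0.003]
ft_force: [0.1, -0.5, 0.9]
opening: 0.0444
```

Request:
{"fn": "jog_arm", "kwargs": {
  "targets": [0,0,-40,0,0,0,-70,0,0,0,-90,0,0,0,-90,0]
}}

```text
t: 2.45
ee_pos: [0.4261, -0.1389, 0.0586]
ee_rot: [-2.753, -1.505, 0.006]
ft_force: [-1.1, 0.8, 0.5]
opening: 0.045
```

```bash
python3 - <<'E'
from h import *
s=ctrl.read_state(); print(s["ee_pos"],s["ft_force"],s["ft_torque"])
im,dp=vision.get_image("scene"); cv2.imwrite("pics/s1.png",cv2.resize(im[170:270,270:390],None,fx=6,fy=6))
E
```

```text
[ 0.42605036 -0.13886191  0.05861382] [-1.12829898  0.78071978  0.4976813 ] [-0.02732147  0.01772079 -0.02269951]
```

View pics/s1.png

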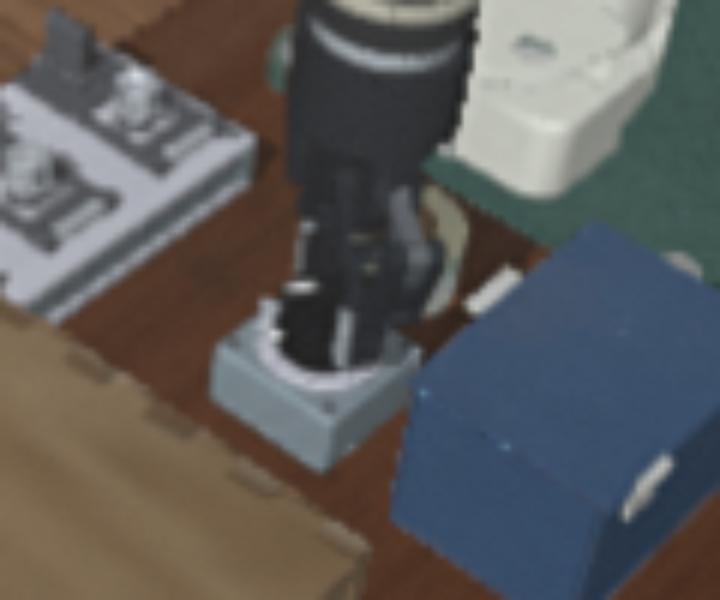

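The crop shows the fingers straddling the black bar, with the white line end at about (300,290). The measured pose is about 4 mm off the target, so I'll correct it before closing.

Request:
{"fn": "jog_arm", "kwargs": {
  "targets": [0,0,0,0,0,0,0,0]
}}

```text
t: 2.7
ee_pos: [0.4292, -0.1402, 0.0629]
ee_rot: [2.756, 1.505, 0.003]
ft_force: [-0.0, -0.1, -0.4]
opening: 0.0447
```

Request:
{"fn": "jog_arm", "kwargs": {
  "targets": [0,0,0,0,0,0,0,0,0,0,0,0]
}}

```text
t: 3.0
ee_pos: [0.4283, -0.1398, 0.0617]
ee_rot: [2.757, 1.506, 0.001]
ft_force: [0.7, 0.2, 0.0]
opening: 0.045
```

Request:
{"fn": "jog_arm", "kwargs": {
  "targets": [0,0,0,0]
}}

```text
t: 3.1
ee_pos: [0.4282, -0.1398, 0.0615]
ee_rot: [2.757, 1.506, 0.0]
ft_force: [0.1, 0.2, -0.7]
opening: 0.0445
```

Request:
{"fn": "jog_arm", "kwargs": {
  "targets": [2,4,0,0,2,4,0,0,2,4,0,0]
}}

```text
t: 3.4
ee_pos: [0.4302, -0.1355, 0.0612]
ee_rot: [-2.757, -1.506, 0.0]
ft_force: [0.7, -0.3, -0.9]
opening: 0.0452
```

Request:
{"fn": "jog_arm", "kwargs": {
  "targets": [0,0,0,0,0,0,0,0,0,0,0,0,0,0,0,0,0,0,0,0],
  "hand": 0,
  "newtons": 30
}}

```text
t: 3.9
ee_pos: [0.4306, -0.136, 0.0614]
ee_rot: [2.756, 1.505, 0.001]
ft_force: [2.7, -2.1, -0.9]
opening: 0.0106
```

Gripped (11 mm). Turn −57.4° (−9.57 units).

Request:
{"fn": "jog_arm", "kwargs": {
  "targets": [0,0,0,-1.2,0,0,0,-2.4,0,0,0,-3.6,0,0,0,-4.8,0,0,0,-6]
}}

```text
t: 4.4
ee_pos: [0.4306, -0.136, 0.0614]
ee_rot: [3.088, 0.572, 0.001]
ft_force: [2.5, -2.0, -0.1]
opening: 0.0102
```

Request:
{"fn": "jog_arm", "kwargs": {
  "targets": [0,0,0,-1.2,0,0,0,-2.4,0,0,0,-3.57,0,0,0,-3.57,0,0,0,-3.57]
}}

```text
t: 4.9
ee_pos: [0.4306, -0.1359, 0.0614]
ee_rot: [3.141, 0.0, 0.002]
ft_force: [4.0, -2.3, -2.0]
opening: 0.0104
```

Now release and rise.

Request:
{"fn": "jog_arm", "kwargs": {
  "targets": [0,0,0,0,0,0,0,0,0,0,0,0,0,0,0,0],
  "hand": 45
}}

```text
t: 5.3
ee_pos: [0.4298, -0.1355, 0.0612]
ee_rot: [-3.141, 0.003, 0.001]
ft_force: [0.6, 0.3, 0.2]
opening: 0.0451
```

Request:
{"fn": "jog_arm", "kwargs": {
  "targets": [0,0,40,0,0,0,80,0,40,40,80,0,80,60,80,0,125,80,80,0]
}}

```text
t: 5.8
ee_pos: [0.5561, -0.0546, 0.1422]
ee_rot: [3.142, -0.003, 0.002]
ft_force: [0.1, -0.4, 0.3]
opening: 0.045
```

```bash
python3 - <<'E'
from h import *
s=ctrl.read_state(); print(s["ee_pos"],s["joint_pos"])
im,dp=vision.get_image("top")
px,P=cloud("top",dp,(285,205,330,250))
d=(abs(P[:,0]-.43)<.045)&(abs(P[:,1]+.135)<.045)&(P[:,2]<.09)
Q=P[d&(P[:,2]>.066)][:,:2]; print(len(Q),cv2.minAreaRect(Q.astype(np.float32)*1000))
cv2.imwrite("pics/t2.png",cv2.resize(im[125:255,230:370],None,fx=4,fy=4,interpolation=cv2.INTER_CUBIC))
E
```

```text
[ 0.55610493 -0.05460549  0.1421839 ] [-9.79133648e-02  2.04647884e-01 -1.58705454e-01  1.20603272e+00
  6.67680956e-05  3.04574108e+00]
0 ((0.0, 0.0), (0.0, 0.0), 0.0)
```

View pics/t2.png

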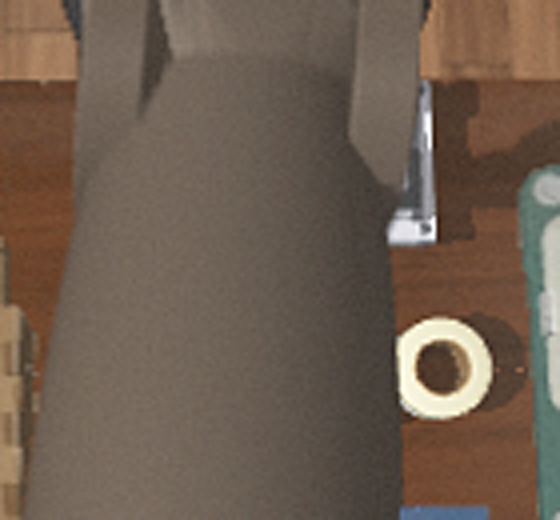

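The arm hides the dial from the top camera, so I'll check it with the scene camera.

```bash
python3 - <<'E'
from h import *
im,dp=vision.get_image("scene")
px,P=cloud("scene",dp,(295,195,350,260))
d=(abs(P[:,0]-.43)<.04)&(abs(P[:,1]+.135)<.04)&(P[:,2]<.09)
m=d&(P[:,2]>.071); Q=P[m]; print(len(Q),Q.mean(0),cv2.minAreaRect(Q[:,:2].astype(np.float32)*1000))
c=im[px[:,1].astype(int),px[:,0].astype(int)].mean(1)
w=d&(P[:,2]>.06)&(c>130); print(P[w],c[w])
cv2.imwrite("pics/s3.png",cv2.resize(im[190:265,285:375],None,fx=7,fy=7,interpolation=cv2.INTER_CUBIC))
E
```

```text
61 [ 0.43113968 -0.13233383  0.07636611] ((432.3323669433594, -132.6819305419922), (14.743837356567383, 44.3557243347168), 82.1199951171875)
[[ 0.45058205 -0.13412601  0.07837062]
 [ 0.44932107 -0.13709541  0.07726727]
 [ 0.44609936 -0.13278285  0.07859735]
 [ 0.44369525 -0.13391845  0.07948274]
 [ 0.44507046 -0.14113701  0.07376077]
 [ 0.44189426 -0.131856    0.07837566]] [176.         178.33333333 167.66666667 188.33333333 140.33333333
 134.66666667]
```

View pics/s3.png

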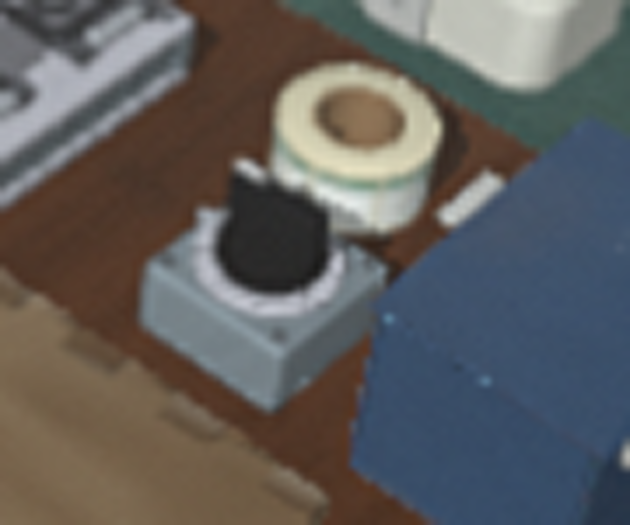

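The white line, at crop (250,170), lines up with the index tab at (205,215), and white points measured at (0.450,−0.135) sit on the axis line. Next I'll tap the left bolt with closed fingers.

Request:
{"fn": "jog_arm", "kwargs": {
  "targets": [20,10,0,0,40,19,-20,0,40,19,-52,0,40,19,-62,0,40,19,-62,0],
  "hand": 0,
  "newtons": 30
}}

```text
t: 6.4
ee_pos: [0.5929, -0.0368, 0.0775]
ee_rot: [-3.141, 0.004, 0.007]
ft_force: [-0.1, -0.3, 0.4]
opening: -0.0001
```

Request:
{"fn": "jog_arm", "kwargs": {
  "targets": [0,0,0,0,0,0,0,0,0,0,0,0,0,0,0,0]
}}

```text
t: 6.8
ee_pos: [0.5954, -0.037, 0.0804]
ee_rot: [3.141, -0.004, 0.003]
ft_force: [0.5, -0.5, -0.5]
opening: -0.0001
```

Request:
{"fn": "jog_arm", "kwargs": {
  "targets": [0,0,-4,0,0,0,-8,0,0,0,-10,0,0,0,-10,0,0,0,-10,0]
}}

```text
t: 7.3
ee_pos: [0.5948, -0.0368, 0.0691]
ee_rot: [-3.142, 0.004, 0.001]
ft_force: [0.5, -0.0, 0.2]
opening: 0.0002
```

Request:
{"fn": "jog_arm", "kwargs": {
  "targets": [0,0,-2,0,0,0,-2,0,0,0,-2,0]
}}

```text
t: 7.6
ee_pos: [0.5952, -0.0368, 0.0677]
ee_rot: [3.142, -0.004, 0.001]
ft_force: [-0.9, -0.0, 3.3]
opening: -0.0006
```

Request:
{"fn": "jog_arm", "kwargs": {
  "targets": [0,0,-1,0,0,0,-2,0,0,0,-2,0]
}}

```text
t: 7.9
ee_pos: [0.5952, -0.0368, 0.0675]
ee_rot: [3.141, -0.004, 0.003]
ft_force: [-6.0, -0.0, 14.9]
opening: -0.0004
```

The left bolt is tight: it holds at 15 N without sinking. On to the middle one.

Request:
{"fn": "jog_arm", "kwargs": {
  "targets": [0,0,16,0,0,-40,16,0,0.5,-79,16,0,0.5,-79,4,0,0.5,-79,4,0]
}}

```text
t: 8.4
ee_pos: [0.5944, -0.1164, 0.0675]
ee_rot: [-3.141, 0.007, 0.004]
ft_force: [-0.9, 0.0, -0.2]
opening: 0.0003
```

Request:
{"fn": "jog_arm", "kwargs": {
  "targets": [0,0,-1,0,0,0,-2,0,0,0,-2,0,0,0,-2,0]
}}

```text
t: 8.8
ee_pos: [0.5956, -0.1151, 0.0675]
ee_rot: [3.142, -0.002, 0.0]
ft_force: [-1.1, 0.7, 0.4]
opening: 0.0002
```

Request:
{"fn": "jog_arm", "kwargs": {
  "targets": [0,0,-2,0,0,0,-2,0,0,0,-2,0]
}}

```text
t: 9.1
ee_pos: [0.5954, -0.1157, 0.0653]
ee_rot: [3.142, -0.003, -0.0]
ft_force: [0.1, -0.7, 0.3]
opening: 0.0004
```

Request:
{"fn": "jog_arm", "kwargs": {
  "targets": [0,0,-2,0,0,0,-2,0,0,0,-2,0]
}}

```text
t: 9.4
ee_pos: [0.5953, -0.1159, 0.0631]
ee_rot: [3.142, -0.004, -0.001]
ft_force: [-0.6, -0.3, 0.1]
opening: -0.0003
```

Request:
{"fn": "jog_arm", "kwargs": {
  "targets": [0,0,-2,0,0,0,-2,0,0,0,-2,0]
}}

```text
t: 9.7
ee_pos: [0.5953, -0.1158, 0.0611]
ee_rot: [-3.142, 0.004, 0.0]
ft_force: [0.3, -0.2, 0.2]
opening: -0.0004
```

Request:
{"fn": "jog_arm", "kwargs": {
  "targets": [0,0,-2,0,0,0,-2,0,0,0,-2,0]
}}

```text
t: 10.0
ee_pos: [0.5953, -0.1158, 0.0591]
ee_rot: [-3.142, 0.004, 0.0]
ft_force: [-0.3, 0.3, -0.5]
opening: -0.0004
```

Request:
{"fn": "jog_arm", "kwargs": {
  "targets": [0,0,-1,0,0,0,-2,0,0,0,-2,0]
}}

```text
t: 10.3
ee_pos: [0.5955, -0.1158, 0.0586]
ee_rot: [3.141, -0.004, 0.001]
ft_force: [-4.2, 0.8, 7.9]
opening: -0.0001
```

Request:
{"fn": "jog_arm", "kwargs": {
  "targets": [0,0,-1,0,0,0,-1,0]
}}

```text
t: 10.5
ee_pos: [0.5955, -0.1158, 0.0585]
ee_rot: [3.141, -0.004, 0.002]
ft_force: [-5.8, 1.8, 13.6]
opening: -0.0002
```

The middle bolt is the loose one: it stops about 9 mm lower. Now the right one.

Request:
{"fn": "jog_arm", "kwargs": {
  "targets": [0,0,24,0,0,-40,26,0,0,-80.5,26,0,0,-80.5,16,0,0,-80.5,16,0]
}}

```text
t: 11.0
ee_pos: [0.5944, -0.1968, 0.0707]
ee_rot: [-3.14, 0.007, 0.003]
ft_force: [-0.6, 0.9, -0.2]
opening: -0.0002
```

Request:
{"fn": "jog_arm", "kwargs": {
  "targets": [0,0,0,0,0,0,-1,0,0,0,-1,0]
}}

```text
t: 11.3
ee_pos: [0.5956, -0.1953, 0.0714]
ee_rot: [-3.142, 0.002, -0.0]
ft_force: [-0.3, 0.1, -0.5]
opening: -0.0
```

Request:
{"fn": "jog_arm", "kwargs": {
  "targets": [0,0,-2,0,0,0,-2,0,0,0,-2,0]
}}

```text
t: 11.6
ee_pos: [0.5954, -0.1961, 0.0693]
ee_rot: [3.142, -0.003, -0.0]
ft_force: [-0.2, -0.5, 0.6]
opening: -0.0002
```

Request:
{"fn": "jog_arm", "kwargs": {
  "targets": [0,0,-2,0,0,0,-2,0,0,0,-2,0]
}}

```text
t: 11.9
ee_pos: [0.5957, -0.1963, 0.0677]
ee_rot: [-3.142, 0.004, -0.001]
ft_force: [-0.3, 1.8, 3.5]
opening: -0.0002
```

Request:
{"fn": "jog_arm", "kwargs": {
  "targets": [0,0,-1,0,0,0,-2,0,0,0,-2,0]
}}

```text
t: 12.2
ee_pos: [0.5957, -0.1963, 0.0675]
ee_rot: [3.141, -0.004, 0.003]
ft_force: [-5.2, 1.2, 14.0]
opening: -0.0001
```

The right bolt is tight. Now to the middle tab.

Request:
{"fn": "jog_arm", "kwargs": {
  "targets": [0,0,40,0,25,40,42,0,48.5,79.5,42,0,48.5,79.5,42,0,48.5,79.5,42,0],
  "hand": 40
}}

```text
t: 12.7
ee_pos: [0.644, -0.1158, 0.1066]
ee_rot: [3.141, -0.0, -0.002]
ft_force: [-0.4, 0.1, -0.3]
opening: 0.04
```

Request:
{"fn": "jog_arm", "kwargs": {
  "targets": [0,0,-10,0,0,0,-10,0,0,0,-10,0,0,0,-10,0]
}}

```text
t: 13.1
ee_pos: [0.6436, -0.1176, 0.0972]
ee_rot: [3.142, -0.006, -0.0]
ft_force: [-0.1, 0.8, -0.1]
opening: 0.0398
```

```bash
python3 - <<'E'
from h import *
im,dp=vision.get_image("scene")
cv2.imwrite("pics/s4.png",cv2.resize(im[140:240,215:335],None,fx=6,fy=6,interpolation=cv2.INTER_CUBIC))
E
```

```text
(no output)
```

View pics/s4.png

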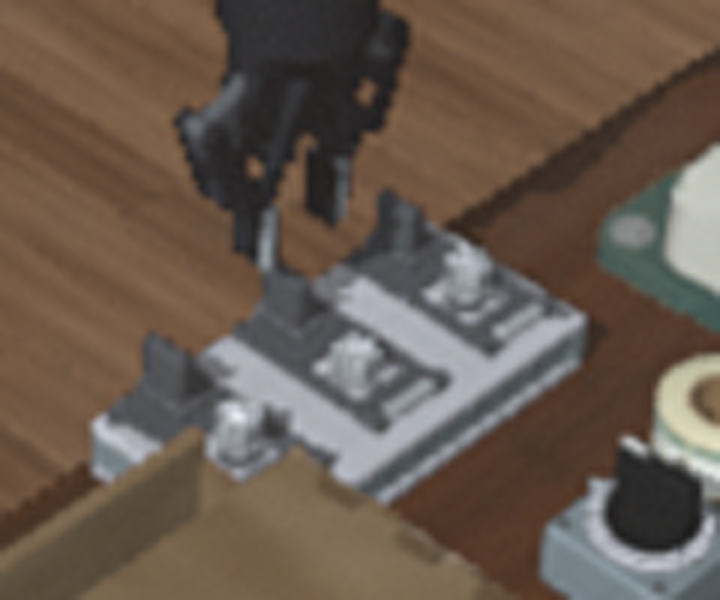

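The crop shows the open fingers above the middle tab (285,290), the middle bolt slightly lower, the outer caps shut and the dial on its mark. Descend.

Request:
{"fn": "jog_arm", "kwargs": {
  "targets": [0,0.5,-20,0,0,0.5,-35,0,0,0.5,-42,0,0,0.5,-42,0,0,0.5,-42,0]
}}

```text
t: 13.65
ee_pos: [0.6442, -0.1164, 0.0559]
ee_rot: [3.141, -0.004, 0.001]
ft_force: [0.8, -0.7, 0.3]
opening: 0.0397
```

Request:
{"fn": "jog_arm", "kwargs": {
  "targets": [0,0,0,0,0,0,0,0,0,0,0,0,0,0,0,0,0,0,0,0],
  "hand": 0,
  "newtons": 30
}}

```text
t: 14.15
ee_pos: [0.6444, -0.1172, 0.0563]
ee_rot: [3.14, -0.005, 0.002]
ft_force: [0.2, -4.0, 5.4]
opening: 0.0082
```

Request:
{"fn": "jog_arm", "kwargs": {
  "targets": [-1,4,4,0,-3,0,8,0,-4.5,0,11.5,0,-6.5,0,15.5,0,-6.5,0,15.5,0]
}}

```text
t: 14.65
ee_pos: [0.6373, -0.1172, 0.0707]
ee_rot: [3.14, -0.005, -0.0]
ft_force: [1.5, -7.3, -3.4]
opening: 0.0081
```

That went well, apart from a 4 mm y slip I typed in the first row. Later rows took it back out, and the grip still reads 8 mm. Continuing along the arc.

Request:
{"fn": "jog_arm", "kwargs": {
  "targets": [-4.5,-0.5,7,0,-9.5,-0.5,14,0,-15,-0.5,20,0,-21,-0.5,25.5,0,-28,-0.5,30.5,0]
}}

```text
t: 15.15
ee_pos: [0.6085, -0.117, 0.1007]
ee_rot: [3.141, -0.004, -0.003]
ft_force: [0.7, -5.2, -6.6]
opening: 0.0085
```

Request:
{"fn": "jog_arm", "kwargs": {
  "targets": [-4.5,0,3,0,-7,0,4.5,0,-7,0,4.5,0]
}}

```text
t: 15.45
ee_pos: [0.6012, -0.1169, 0.1053]
ee_rot: [3.141, -0.004, -0.003]
ft_force: [0.4, -6.0, -4.9]
opening: 0.0082
```

```bash
python3 - <<'E'
from h import *
s=ctrl.read_state(); print(s["ee_pos"],s["ft_force"],s["opening"])
im,dp=vision.get_image("scene")
cv2.imwrite("pics/s5.png",cv2.resize(im[140:240,215:335],None,fx=6,fy=6,interpolation=cv2.INTER_CUBIC))
E
```

```text
[ 0.60118652 -0.11687834  0.10528203] [ 0.44726642 -5.99832456 -4.94529867] 0.008150480910023546
```

View pics/s5.png

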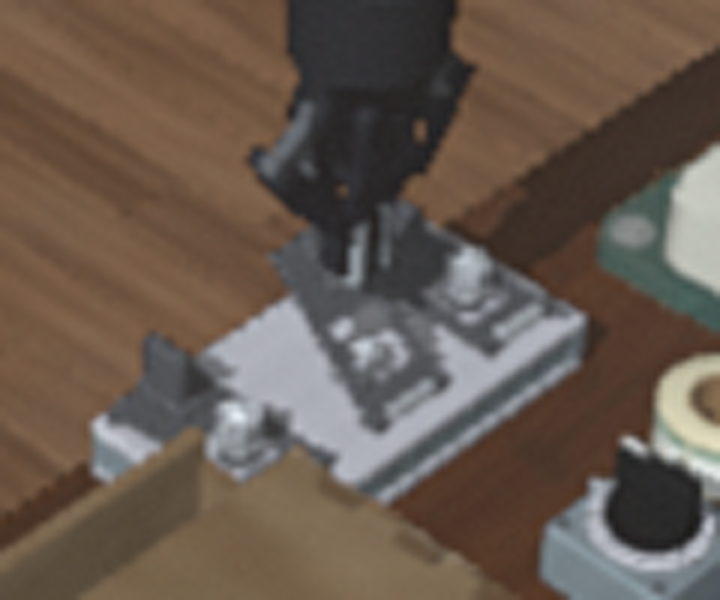

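The crop shows the middle cap raised about 45° with the tab between the fingers (355,260), the outer caps shut and the dial on its mark. The grip still reads 8.2 mm, so I'm handing in.

```bash
python3 -c "
from station import ctrl
print(ctrl.sign_off())"
```

```text
the job is handed in; nothing more can be done
None
```

I turned the dial to its mark, found that the middle bolt is the loose one, and handed in with its cap held open. Sign-off gave no verdict.

- **Dial:** I gripped the bar, turned it about 57° clockwise until the white line met the index mark, and let go. The arm blocked the top camera, so I checked this from the side camera. The crop showed the line on the mark. A rough outline fit to the depth points was noisy, about 8° off at worst against the 8.6° allowed. The gripper's own final angle was square to the block to within about 1°.
- **Bolts, left to right:** The left and right bolts held firm at about 15 N and 14 N. The middle one sank about 9 mm and then stopped, at about 14 N.
- **Cap:** I lifted the middle cap by its tab to an estimated 0.8 rad (about 45°), worked out from the arm's path and the picture rather than measured directly. The fingers were still closed on the tab with an 8.2 mm opening. The last picture showed the other two caps shut and the dial still on its mark.
- **Slip:** I typed a 4 mm sideways shift in the first row of the lift by mistake; the next rows took it out and the grip held. A sideways force of about 6 N remained at the end.
- **Not checked:** I did not measure whether the loose things moved. The label roll looked unmoved in the pictures; I did not look for the sauce pot or marker again.

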